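# Dry-clamp an edge joint with two eccentric cams

## Robot

A 7-joint arm with a two-finger parallel gripper is mounted at the origin on the work surface; the furniture and walls round the work are solid. World frame = base frame: x ahead of the robot, y to its left, z up, the work surface at z = 0. Lengths are in m, angles in degrees, forces in N, time in s.
With the tool pointing down it reaches from about 0.4 to 0.85 m from the base axis. Payload 6.9 kg.
Tool frame: the origin (TCP) lies at the very end of the fingers, on their centre line; the grasp point (between the pads) lies 19 mm behind it; z points along the fingers, y is the direction in which the jaws open and shut (so a half turn about z gives the same grasp; the last joint's range is limited). The gripper opens to 85 mm and grips with 20 to 120 N. Pads are 22 mm wide; open, the fingers measure 114 mm over their backs; the gripper's body (76 mm by 85 mm) begins 54 mm behind the grasp point. The pads swing forward as they close: fully open they stand 13 mm farther back than shut.
Start: joints at [-66.434, 29.078, -13.613, 85.955, 7.202, 65.827, -8.869], TCP at [0.188, 0.596, 0.231] pointing down, gripper open.
Joint ranges: [-176.47, 176.47], [-13.61, 117.27], [-81.72, 77.17], [0.22, 143.17], [-87.28, 267.28], [10, 112.55], [-165.47, 165.47]. Speed limits (degrees/s): [136.94, 136.94, 180, 180, 180, 180, 180].

## Interface

Orientations are given as a 3x3 rotation matrix whose columns are the frame's x, y, z axes.
In Python, from cell import * gives the robot as it stands.
- The arm moves only by the tool servo_tool, never from a script. Its argument "targets" is a list of rows, each a list of 2 entries, a list of its own where there are three numbers: the shift along the tool's x, y, z scaled (see below), then the turn, a rotation vector about the tool's x, y, z scaled (see below). In form: [[[tx, ty, tz], [wx, wy, wz]], ...]. A call has 1 to 20 rows; each row shifts and turns the commanded pose from where the row before left it, along the tool's axes as they then stand; what a row does not reach is not made up. The controller multiplies each number of a shift by 0.025 m and each number of a turn by 180 degrees. A row lasts 1/10 s, in which the tool goes at most 50 mm and 8.59 degrees, less where a joint would pass 70% of its speed; a pose out of reach is approached as far as the arm can. A call with a number of a shift or a turn outside -1 to 1 is refused whole. A call with a gripper value outside its range is refused whole. "grip" is the opening, from -1 (shut) to 1 (fully open), so that 0 is half open, set as the call begins (left out, the last holds). The fingers move at their own pace and stop on an object; the grip force is fixed at half the most. Time passes only in rows, so rows that do not move let the fingers close. It gives the time, the measured TCP pose, the force and the opening at its end, in the units of the state.
- sense(): the state, without advancing time (a new reading comes with each control period).
- read_camera(name): name is "scene" or "side" or "wrist"; returns a dict with "img" (400x640x3 uint8, red, green, blue), "depth" (400x640 float32, m along the optical axis (not along the pixel's ray), 0 where there is no reading), "intrinsics" (3x3 intrinsics, pixels), "camera_from_world" (4x4, takes a point from world to camera coordinates). Camera axes: x right, y down, z forward; pixel columns grow to the right and rows downward; lengths in m; the calibration is good to about 2 mm. The wrist camera is an equidistant fisheye: a pixel r from the principal point sees the ray r / f radians off the axis. A picture is of the moment at which its call begins.
- finish_job(): hands the job in, once; it reports no verdict.
The state is a dict: "time_s": time; "joint_positions": joint angles; "qd": joint speeds; "effort": joint torques, N m; "tcp_pos": TCP position; "tool_rot": TCP orientation; "contact_force": force on the tool from outside, world axes, zero at the start; "ft_torque": the same for the moment, N m; "width": finger opening in m.
Only numpy, scipy, OpenCV 4.12 (cv2) and the standard library are available. Lean on these libraries where they do the work, as an engineer would, in place of code of your own. Each camera call takes 0.05 s, during which the arm holds its last target.

## Task

Close up the edge joint on the clamping board: slide the loose tongued slat endwise between the grooved slat and the cams until its end is against the end stop, then swing both cam levers a full quarter turn, as far as they go, so that the cams squeeze the joint shut along its whole length with the ends flush. Leave the levers locked and the glue bottle, tape measure and scraper where they are.

Things in the scene. Friction and masses are not known exactly. Their poses are not given: they have to be found in the camera images.
- board: Fixed plywood clamping board, 270 x 320 x 18 mm, lying flat. Origin: centre of its underside; z up, +x to the fence along its far edge, +y to the end stop; work surface at z = 18 mm. Between fence and two cams lie two slats along y: the grooved one at the fence, in place already, and the tongued one on the cams' side
- fence_face (a point): Front of the 24 mm high fence at board x = +100, y = +20, z = +28 mm, as unloaded; axes as the board. The fence is faced with two black rubber strips that give up to 5 mm (2.5 N per mm each). The seated grooved slat lies from x = +55 to +100, the seated tongued slat's 45 mm from +10 to +55; clamping moves both up to 5 mm to +x
- stop_face (a point): Fixed point on the face of the 24 mm high wooden end stop, in line with the joint (board frame x = +55, y = +130, z = +28 mm); axes as the board. Seated slats have their end faces at board y = +130 and -90 mm
- slat_tongue_center (a point): Centre, half-way up, of the loose pale wooden tongued slat: 45 mm wide (x), 220 long (y), 20 thick, 0.15 kg; a tongue 6 mm wide and 5.6 thick runs along its +x edge. Axes nearly as the board's. It starts 50 to 90 mm short of the end stop, 3 to 5 mm off the joint, at most 1 or 2 degrees askew; with the levers open it has about 10 mm of sideways play
- slat_tongue_tail (a point): Middle of the tongued slat's free end face (its -y end), half-way up: the face to push on
- tongue_edge_stop (a point): On the tongued slat's +x shoulder (root of the tongue) at its end toward the stop, half-way up
- tongue_edge_tail (a point): The same at its other (-y) end
- groove_edge_stop (a point): On the grooved slat's -x edge at its end toward the stop, half-way up; meets tongue_edge_stop when the joint is closed. The grooved slat is loose too, 45 x 220 x 20 mm, with a groove 8 mm high and 7 deep for the tongue
- groove_edge_tail (a point): The same at its other (-y) end; meets tongue_edge_tail
- pivot_left (a point): Pivot bolt of the cam nearer to the end stop, at board x = -22, y = +85, z = +28 mm. The cam is an eccentric dark wooden disc, 52 mm across, with a straight handle 18 mm wide and a round end of 23 mm, 97 mm from the pivot; disc and handle reach from 19.5 to 36.5 mm above the board's underside
- pivot_right (a point): Pivot bolt of the other, equal cam, at board x = -22, y = -35, z = +28 mm
- lever_tip_left (a point): End of the handle of the cam nearer to the end stop, half-way up, 97.5 mm from its pivot
- lever_tip_right (a point): End of the handle of the other cam
- cam_left (a joint): Angle of the cam nearer to the end stop. 0: open, handle to the board's -x; grows anticlockwise seen from above to 1.571 (end of travel), handle to the board's -y. Starts at 0 to 0.25, stays where left. The disc reaches 16 mm farther to +x when locked; a few newtons at the handle's end lock it. The turning cam drags the slat toward the end stop
- cam_right (a joint): Angle of the other cam, same sense
- glue_bottle: Bystander: upright yellow glue bottle with an orange tip, 38 x 58 x 164 mm; origin at the centre of its underside
- tape_measure: Bystander: tape measure, 37 x 81 x 62 mm; origin at the centre of its underside
- scraper: Bystander: flat scraper with an orange handle, 55 x 110 x 10 mm; origin at the centre of its underside
There are look-alikes about, which are no part of the job. Leave any pink look-alike of the part that bears groove_edge_stop alone.

How it is judged (in metres and radians):
On the way:
1. the tongued slat is slid home to the end stop (within 6 mm) while both cam levers are still open (y of tongue_edge_stop in the frame of stop_face above -0.006 m and value of joint each of cam_left, cam_right below 0.6 rad), for 0.2 s.
At the end, for the whole second after the job is handed in: Both cam levers are locked (over 1.4 of 1.571 rad) and stay so by themselves; at both ends the two slats' joint edges meet within 2.5 mm (joint closed and ends flush); the tongued slat's end is within 3 mm of the end stop; the slats press on one another with more than 8 N (value of joint each of cam_left, cam_right above 1.4 rad and distance between tongue_edge_stop and groove_edge_stop below 0.0025 m and distance between tongue_edge_tail and groove_edge_tail below 0.0025 m and y of tongue_edge_stop in the frame of stop_face above -0.003 m and contact force between slat_tongue and slat_groove above 8 N); the robot touches nothing.
It fails at once if glue bottle moved by more than 30 mm or knocked over (distance of glue_bottle from where it was at the start of the episode above 0.03 m or angle between glue_bottle's own z axis and vertical above 0.4 rad).
It fails at once if tape measure moved by more than 30 mm (distance of tape_measure from where it was at the start of the episode above 0.03 m).
It fails at once if scraper moved by more than 30 mm (distance of scraper from where it was at the start of the episode above 0.03 m).
It also fails if it takes over 70 s, if anything falls off the work surface, if the arm or the gripper's body presses on something with over 40 N, if the wrist force passes 120 N, or if a joint passes its speed limit or range.

## Working session

There is one attempt and no reset: what is moved stays moved. The work goes in short steps, Python scripts to look and compute and a tool call to move; the robot and the scene stay as the last step left them, time stands still between calls to the robot, and variables do not carry over. Pictures are saved under pics/ and viewed, and the job is handed in when it is done.

Besides the shell and the picture viewer there is one more tool, called in YAML: its name, and indented under it one key for each argument. servo_tool: Moves the arm, as the interface text tells. Shifts and turns lie within -1 to 1; 1 stands for 0.025 m of shift or 180 degrees of turn. Its arguments: {"type":"object","properties":{"targets":{"type":"array","items":{"type":"array"}},"grip":{"type":"number"}},"required":["targets"]}

```bash
mkdir -p pics; ls; python3 - <<'E'
from cell import *
import cv2,numpy as np
s=sense();print(s)
for n in ["scene","side","wrist"]:
    c=read_camera(n);cv2.imwrite(f"pics/{n}0.png",c["img"][:,:,::-1]);np.savez(f"{n}0.npz",**c)
    print(n,c["intrinsics"].tolist(),c["camera_from_world"].round(4).tolist())
E
```

```text
pics
{'time_s': 0.0, 'joint_positions': array([-66.43615334,  29.12817331, -13.60884335,  86.00841341,
         7.19997783,  65.82898179,  -8.86957823]), 'qd': array([ 0.03198022, -0.01504122,  0.07351886,  0.0449538 ,  0.01126122,
        0.00316989, -0.01131003]), 'effort': array([-1.38137661e-03, -6.20596719e+01, -2.18680702e+00, -2.49645728e+01,
        1.28425390e-02,  1.20107652e-02, -5.91292007e-06]), 'tcp_pos': array([0.18805281, 0.59549699, 0.23040271]), 'tool_rot': array([[-9.53614524e-01,  3.01029946e-01, -5.58869837e-04],
       [ 3.01030464e-01,  9.53612859e-01, -1.78180052e-03],
       [-3.42984953e-06, -1.86738770e-03, -9.99998256e-01]]), 'contact_force': array([1.61579338e-04, 2.23811164e-01, 6.89408046e-01]), 'ft_torque': array([-0.03562679, -0.04953606,  0.02459324]), 'width': 0.08545146411147854}
scene [[365.72662811251496, 0.0, 319.4624893839542], [0.0, 365.72662811251496, 193.6023616145935], [0.0, 0.0, 1.0]] [[0.3351, -0.9421, 0.0103, -0.1052], [-0.7724, -0.2809, -0.5697, 0.4805], [0.5396, 0.1829, -0.8218, 1.1296], [0.0, 0.0, 0.0, 1.0]]
side [[403.1155764185341, 0.0, 320.9893129966816], [0.0, 403.1155764185341, 199.48641843614664], [0.0, 0.0, 1.0]] [[-0.7331, -0.68, 0.0088, 0.4623], [-0.4481, 0.4732, -0.7585, 0.2572], [0.5116, -0.56, -0.6516, 1.4534], [0.0, 0.0, 0.0, 1.0]]
wrist [[309.70691628693146, 0.0, 319.05323199848266], [0.0, 309.70691628693146, 200.96986656648792], [0.0, 0.0, 1.0]] [[0.3006, 0.9537, -0.0026, -0.6242], [0.9167, -0.2882, 0.2768, -0.0369], [0.2633, -0.0856, -0.9609, 0.3789], [0.0, 0.0, 0.0, 1.0]]
```

View pics/scene0.png

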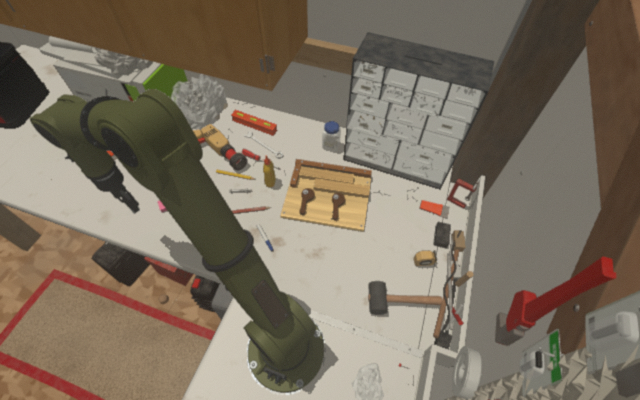

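View pics/side0.png

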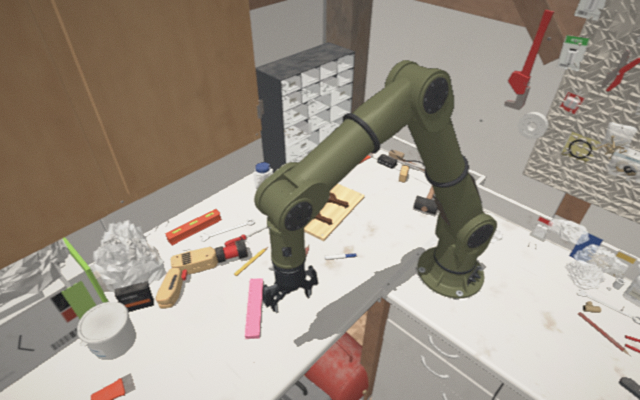

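View pics/wrist0.png

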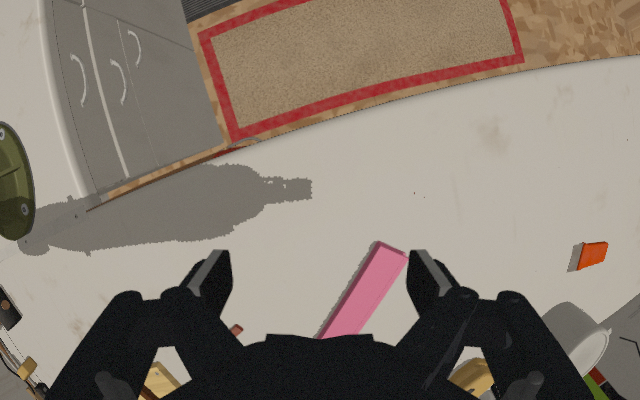

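```bash
cat > h.py <<'E'
import numpy as np,cv2
def load(f):
    return dict(np.load(f))
def ray(c,u,v):
    K=c["intrinsics"];M=c["camera_from_world"];R=M[:3,:3];t=M[:3,3]
    d=R.T@np.array([(u-K[0,2])/K[0,0],(v-K[1,2])/K[1,1],1]);return -R.T@t,d
def onz(c,u,v,z):
    o,d=ray(c,u,v);return o+d*(z-o[2])/d[2]
def proj(c,P):
    K=c["intrinsics"];M=c["camera_from_world"];p=M[:3,:3]@np.asarray(P)+M[:3,3];return K[0,0]*p[0]/p[2]+K[0,2],K[1,1]*p[1]/p[2]+K[1,2]
def crop(c,u0,v0,u1,v1,k,f):
    im=cv2.resize(c["img"][v0:v1,u0:u1,::-1],None,fx=k,fy=k,interpolation=cv2.INTER_CUBIC);cv2.imwrite(f,im)
E
python3 - <<'E'
from h import *
c=load("scene0.npz");crop(c,265,140,385,240,6.6,"pics/crop1.png")
c=load("side0.npz");crop(c,250,150,450,270,4,"pics/crop2.png")
E
```

```text
(no output)
```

View pics/crop1.png

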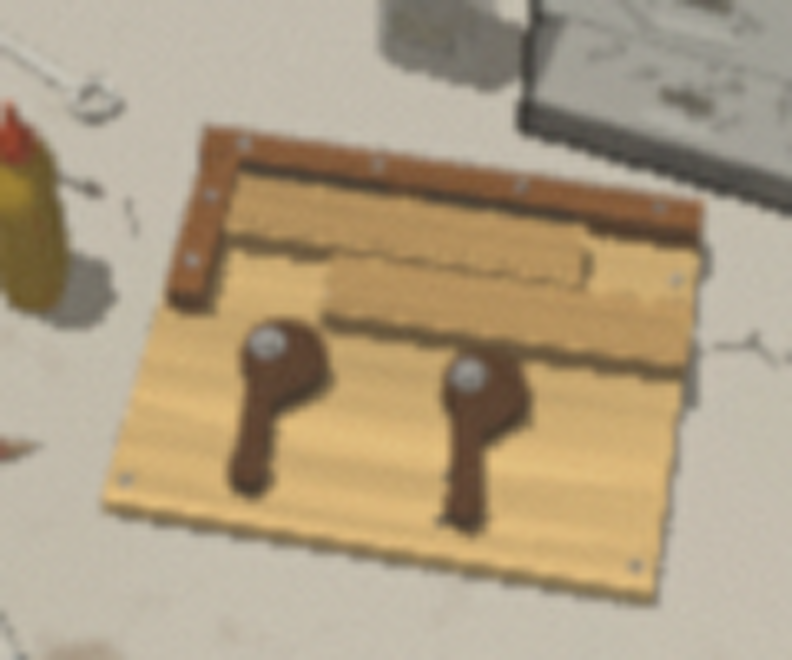

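View pics/crop2.png

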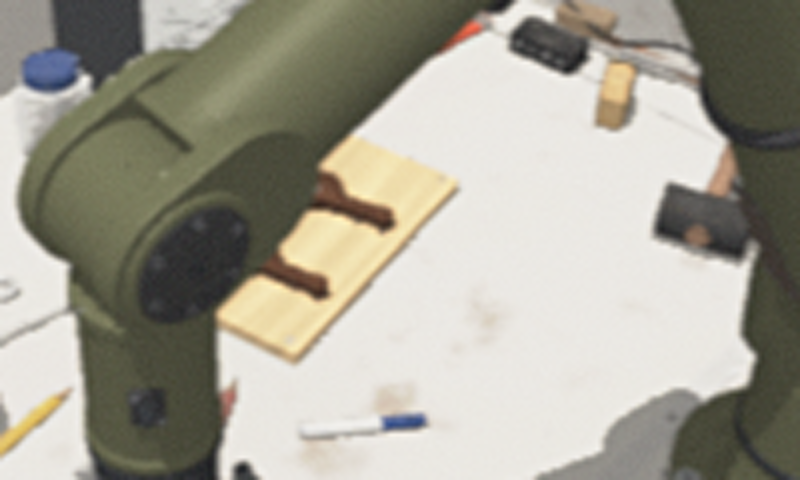

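```bash
cat >> h.py <<'E'
from scipy.optimize import least_squares
def fitboard(c,pts,uv):
    def T(p,q): 
        a=p[2];return np.array([p[0]+np.cos(a)*q[0]-np.sin(a)*q[1],p[1]+np.sin(a)*q[0]+np.cos(a)*q[1],q[2]])
    f=lambda p:np.concatenate([np.array(proj(c,T(p,q)))-w for q,w in zip(pts,uv)])
    r=least_squares(f,[0.6,0,0]);return r.x,f(r.x)
def b2w(p,q):
    a=p[2];return np.array([p[0]+np.cos(a)*q[0]-np.sin(a)*q[1],p[1]+np.sin(a)*q[0]+np.cos(a)*q[1],q[2]])
def w2b(p,q):
    a=p[2];d=np.array(q)[:2]-p[:2];return np.array([np.cos(a)*d[0]+np.sin(a)*d[1],-np.sin(a)*d[0]+np.cos(a)*d[1],q[2]])
E
python3 - <<'E'
from h import *
c=load("scene0.npz")
pts=np.array([[-135,160,18],[-135,-160,18],[-22,85,38],[-22,-35,38],[135,160,42],[135,-160,42]])/1e3
px=np.array([[104,504],[657,595],[267,342],[468,375],[207,128],[704,200]])/6.6+[265,140]
p,r=fitboard(c,pts,px);print(p,np.degrees(p[2]),(r*1).round(1))
for n,q,z in [("tipL",(250,490),.037),("tipR",(467,527),.037),("slatTcam-nearcorner",(328,318),.038),("T far",(330,255),.038),("T tail near",(683,370),.038),("T tail far",(692,300),.038),("Gtail near",(582,285),.038),("stopinner",(215,300),.042),("fence inner",(700,235),.042)]:
    w=onz(c,q[0]/6.6+265,q[1]/6.6+140,z);print(n,w.round(4),(w2b(p,w)*1e3).round(1))
for q in [(271,185),(428,258)]: print(onz(c,*q,0).round(3))
E
```

```text
[0.58444004 0.0607116  0.1608674 ] 9.217023111356308 [-0.5  0.1  0.1  0.1  0.2  0.5  0.2  0.3 -0.9 -1.   1.  -0.5]
tipL [0.4531 0.1156 0.037 ] [-120.9   75.2   37. ]
tipR [ 0.4719 -0.0074  0.037 ] [-122.   -49.2   37. ]
slatTcam-nearcorner [0.5799 0.1148 0.038 ] [ 4.1 54.1 38. ]
T far [0.6243 0.1296 0.038 ] [50.4 61.7 38. ]
T tail near [ 0.6158 -0.0934  0.038 ] [   6.3 -157.1   38. ]
T tail far [ 0.6667 -0.0851  0.038 ] [  57.8 -157.1   38. ]
Gtail near [ 0.6549 -0.0201  0.038 ] [ 56.6 -91.   38. ]
stopinner [0.5666 0.1814 0.042 ] [  1.7 122.   42. ]
fence inner [ 0.7126 -0.0772  0.042 ] [ 104.5 -156.7   42. ]
[0.56  0.296 0.   ]
[ 0.455 -0.362  0.   ]
```

```bash
python3 - <<'E'
from h import *
c=load("scene0.npz");p=[0.58444,0.06071,0.16087]
for q in [(345,160),(440,185),(443,190)]:
    w=onz(c,*q,0);print(w.round(3),(w2b(p,w)*1e3).round())
print((w2b(p,[0.18805,0.5955,.2304])*1e3).round(1))
print(b2w(p,[.028,-.2,0]))
E
```

```text
[0.789 0.053 0.   ] [201. -40.   0.]
[ 0.796 -0.352  0.   ] [ 142. -441.    0.]
[ 0.775 -0.367  0.   ] [ 119. -453.    0.]
[-305.6  591.4  230.4]
[ 0.64411388 -0.1322227   0.        ]
```

servo_tool:
  targets:
    - [[0, 0, -0.4], [0, 0, -0.0371]]
    - [[0, 0, -0.4], [0, 0, -0.0371]]
    - [[0, 0, -0.4], [0, 0, -0.0371]]
    - [[0, 0, 0], [0, 0, -0.0371]]
    - [[0, 0, 0], [0, 0, 0]]
  grip: -1

```text
time_s: 0.65
tcp_pos: [0.1883, 0.5959, 0.2612]
tool_rot: [[-0.987, -0.161, -0.0], [-0.161, 0.987, -0.0], [0.0, -0.0, -1.0]]
contact_force: [0.2, 0.7, -0.2]
width: 0.0123
```

servo_tool:
  targets:
    - [[-0.2, -0.5, 0], [0, 0, 0]]
    - [[-0.4, -0.95, 0], [0, 0, 0]]
    - [[-0.4, -0.95, 0], [0, 0, 0]]
    - [[-0.4, -0.95, 0], [0, 0, 0]]
    - [[-0.4, -0.95, 0], [0, 0, 0]]
    - [[-0.4, -0.95, 0], [0, 0, 0]]
    - [[-0.4, -0.95, 0], [0, 0, 0]]
    - [[-0.4, -0.95, 0], [0, 0, 0]]
    - [[-0.4, -0.95, 0], [0, 0, 0]]
    - [[-0.4, -0.95, 0], [0, 0, 0]]
    - [[-0.4, -0.95, 0], [0, 0, 0]]
    - [[-0.4, -0.95, 0], [0, 0, 0]]
    - [[-0.4, -0.95, 0], [0, 0, 0]]
    - [[-0.4, -0.95, 0], [0, 0, 0]]
    - [[-0.4, -0.95, 0], [0, 0, 0]]
    - [[-0.4, -0.95, 0], [0, 0, 0]]
    - [[-0.4, -0.95, 0], [0, 0, 0]]
    - [[-0.4, -0.95, 0], [0, 0, 0]]
    - [[-0.4, -0.95, 0], [0, 0, 0]]
    - [[-0.4, -0.95, 0], [0, 0, 0]]

```text
time_s: 2.65
tcp_pos: [0.4547, 0.1673, 0.2611]
tool_rot: [[-0.988, -0.156, -0.0], [-0.156, 0.988, -0.0], [0.0, -0.0, -1.0]]
contact_force: [0.1, -0.0, -0.5]
width: -0.0002
```

servo_tool:
  targets:
    - [[-0.4, -0.95, 0], [0, 0, 0]]
    - [[-0.4, -0.95, 0], [0, 0, 0]]
    - [[-0.4, -0.95, 0], [0, 0, 0]]
    - [[-0.4, -0.95, 0], [0, 0, 0]]
    - [[-0.4, -0.95, 0], [0, 0, 0]]
    - [[-0.4, -0.95, 0], [0, 0, 0]]
    - [[-0.4, -0.95, 0], [0, 0, 0]]
    - [[-0.4, -0.95, 0], [0, 0, 0]]
    - [[-0.4, -0.95, 0], [0, 0, 0]]
    - [[-0.4, -0.95, 0], [0, 0, 0]]
    - [[-0.4, -0.95, 0], [0, 0, 0]]
    - [[-0.4, -0.95, 0], [0, 0, 0]]
    - [[-0.4, -0.95, 0], [0, 0, 0]]
    - [[-0.3, -0.3, 0], [0, 0, 0]]
    - [[0, 0, 0], [0, 0, 0]]
    - [[0, 0, 0], [0, 0, 0]]

```text
time_s: 4.25
tcp_pos: [0.6404, -0.1196, 0.261]
tool_rot: [[-0.987, -0.16, -0.001], [-0.16, 0.987, 0.001], [0.001, 0.001, -1.0]]
contact_force: [0.3, 0.6, 0.3]
width: -0.0
```

```bash
python3 - <<'E'
from cell import *
from h import *
s=sense();p=[0.58444,0.06071,0.16087]
print(s["tcp_pos"],(w2b(p,s["tcp_pos"])*1e3).round(1),s["joint_positions"].round(0),s["width"])
for n in ["scene","wrist","side"]:
    c=read_camera(n);np.savez(n+"1.npz",**c);cv2.imwrite(f"pics/{n}1.png",c["img"][:,:,::-1])
E
```

```text
[ 0.64041915 -0.11961389  0.26099712] [  26.4 -187.   261. ] [ 12.  30.  -6.  79.   3.  71. 105.] -4.130095674130048e-05
```

View pics/wrist1.png

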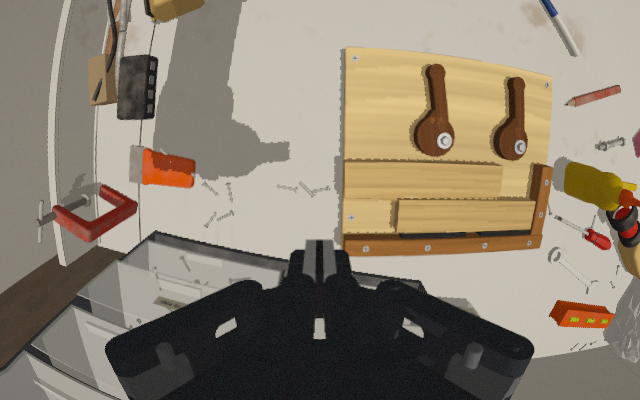

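View pics/side1.png

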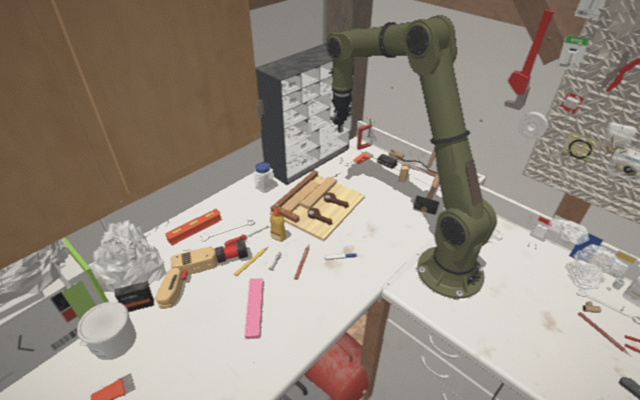

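View pics/scene1.png

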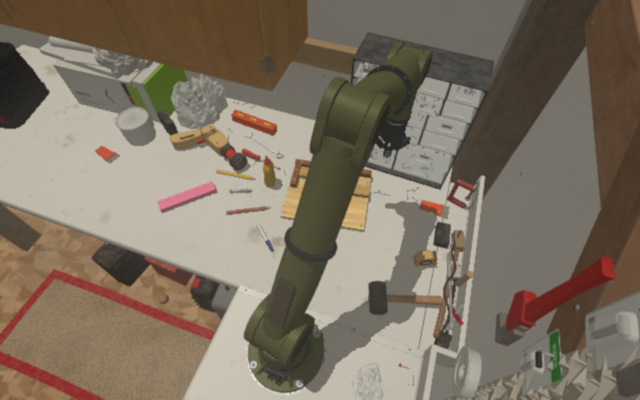

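```bash
python3 - <<'E'
from h import *
c=load("wrist1.npz");crop(c,325,30,575,265,3.2,"pics/w1c.png");crop(c,270,220,380,300,7,"pics/w1d.png")
d=c["depth"];print(d[200:300:10,320])
E
```

```text
[0.41946027 0.42387834 0.42810243 0.43220076 0.14872855 0.13693969
 0.127668   0.11938725 0.11824989 0.11927009]
```

View pics/w1c.png

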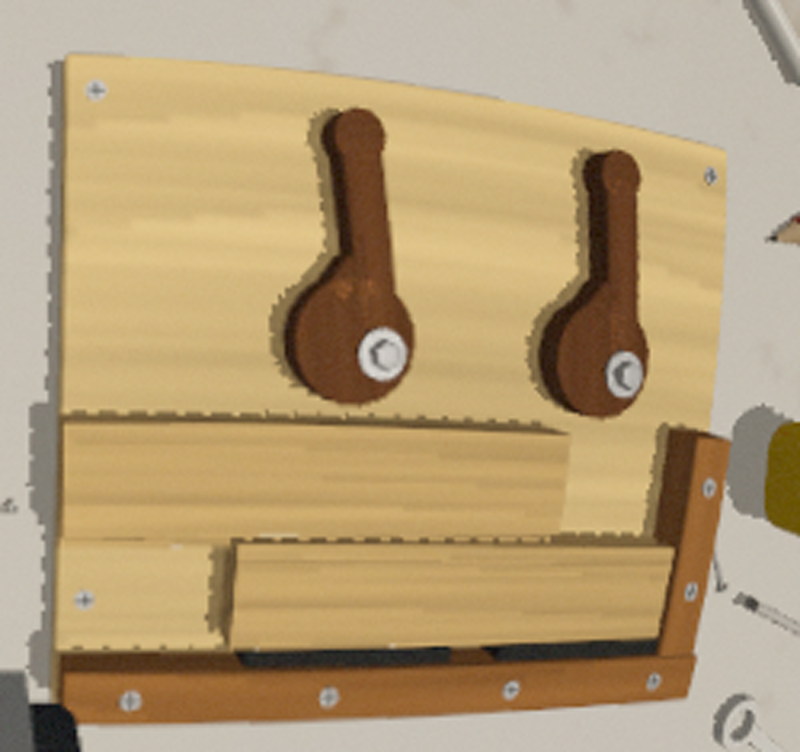

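View pics/w1d.png

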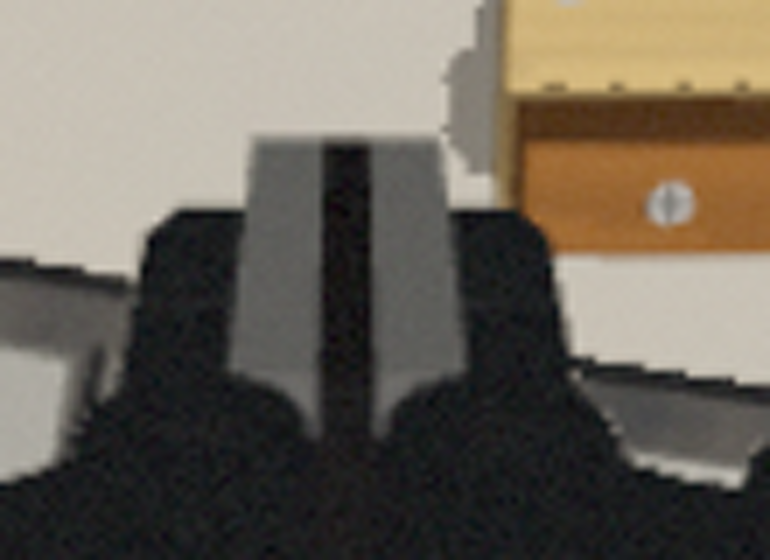

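```bash
cat >> h.py <<'E'
def fproj(c,P):
    K=c["intrinsics"];M=c["camera_from_world"];p=M[:3,:3]@np.asarray(P)+M[:3,3]
    r=np.hypot(p[0],p[1]);th=np.arctan2(r,p[2]);return np.array([K[0,0]*th*p[0]/r+K[0,2],K[1,1]*th*p[1]/r+K[1,2]])
def fonz(c,u,v,z):
    K=c["intrinsics"];M=c["camera_from_world"];a=np.array([(u-K[0,2])/K[0,0],(v-K[1,2])/K[1,1]]);th=np.hypot(*a)
    d=M[:3,:3].T@np.array([*(a/th*np.sin(th)),np.cos(th)]);o=-M[:3,:3].T@M[:3,3];return o+d*(z-o[2])/d[2]
def fitw(c,pts,uv):
    f=lambda p:np.concatenate([fproj(c,b2w(p,q))-w for q,w in zip(pts,uv)])
    r=least_squares(f,[0.584,0.06,0.16]);return r.x,f(r.x)
E
python3 - <<'E'
from h import *
c=load("wrist1.npz")
pts=np.array([[-135,160,18],[-135,-160,18],[-22,85,40],[-22,-35,40],[135,-160,42]])/1e3
px=np.array([[725,150],[66,55],[625,374],[383,354],[62,722]])/3.2+[325,30]
p,r=fitw(c,pts,px);print(p,np.degrees(p[2]),r.round(1))
for n,q,z in [("tipL",(613,152),.0365),("tipR",(358,110),.0365),("T stop near",(568,434),.038),("T tail near",(64,420),.038),("T tail shoulder",(58,538),.038),("T stop shoulder?",(553,538),.038),("Gtail near",(234,541),.038),("G stop near",(672,547),.038),("G tail far",(228,650),.038),("stop inner near",(672,430),.042),("stop inner far",(659,655),.042)]:
    w=fonz(c,q[0]/3.2+325,q[1]/3.2+30,z);print(n,w.round(4),(w2b(p,w)*1e3).round(1))
from cell import sense
print((w2b(p,sense()["tcp_pos"])*1e3).round(1))
E
```

```text
[0.58880247 0.06629742 0.15458123] 8.85685188730749 [ 1.2 -0.9 -0.1 -1.7  1.  -0.2  0.9 -0.3 -1.9  3.4]
tipL [0.4629 0.1204 0.0365] [-116.1   72.8   36.5]
tipR [4.816e-01 4.000e-04 3.650e-02] [-116.1  -48.6   36.5]
T stop near [0.5863 0.1231 0.038 ] [ 6.3 56.5 38. ]
T tail near [ 0.6217 -0.0909  0.038 ] [   8.3 -160.4   38. ]
T tail shoulder [ 0.667 -0.085  0.038] [  53.9 -161.5   38. ]
T stop shoulder? [0.6315 0.1294 0.038 ] [51.9 55.8 38. ]
Gtail near [ 0.6569 -0.0162  0.038 ] [ 54.6 -92.   38. ]
G stop near [0.624  0.2008 0.038 ] [ 55.5 127.5  38. ]
G tail far [ 0.702  -0.0077  0.038 ] [100.5 -90.5  38. ]
stop inner near [0.5722 0.1781 0.042 ] [  0.8 113.   42. ]
stop inner far [0.6749 0.2109 0.042 ] [107.4 129.6  42. ]
[  22.6 -191.4  261.6]
```

```bash
python3 - <<'E'
from h import *
c=load("wrist1.npz")
pts=np.array([[-135,160,18],[-135,-160,18],[-22,85,38],[-22,-35,38],[55,-90,38],[100,-90,38],[55,130,38]])/1e3
px=np.array([[725,150],[66,55],[625,374],[383,354],[234,541],[228,650],[672,547]])/3.2+[325,30]
p,r=fitw(c,pts,px);print(p,np.degrees(p[2]),r.round(1))
from cell import sense
print((w2b(p,sense()["tcp_pos"])*1e3).round(1))
E
```

```text
[0.58972403 0.0655682  0.15364312] 8.803102159729825 [ 0.9 -0.3 -0.7 -1.2 -0.3  0.2 -0.3  0.1  0.7  0.9 -0.3  0.2  0.7  0.3]
[  21.9 -190.6  261.6]
```

servo_tool:
  targets:
    - [[-0.3, 0, 0.5], [0, 0, 0]]
    - [[0, 0, 1], [0, 0, 0]]
    - [[0, 0, 1], [0, 0, 0]]
    - [[0, 0, 1], [0, 0, 0]]
    - [[0, 0, 1], [0, 0, 0]]
    - [[0, 0, 1], [0, 0, 0]]
    - [[0, 0, 1], [0, 0, 0]]
    - [[0, 0, 1], [0, 0, 0]]
    - [[0, 0, 1], [0, 0, 0]]
    - [[0, 0, 0.7], [0, 0, 0]]
    - [[0, 0, 0.3], [0, 0, 0]]
    - [[0, 0, 0], [0, 0, 0]]
    - [[0, 0, 0], [0, 0, 0]]

```text
time_s: 5.7
tcp_pos: [0.6489, -0.1195, 0.0243]
tool_rot: [[-0.987, -0.16, 0.001], [-0.16, 0.987, -0.0], [-0.001, -0.0, -1.0]]
contact_force: [0.0, 0.0, 1.0]
width: 0.0001
```

servo_tool:
  targets:
    - [[0, 0.2, 0], [0, 0, 0]]
    - [[0, 0.2, 0], [0, 0, 0]]
    - [[0, 0.2, 0], [0, 0, 0]]
    - [[0, 0.2, 0], [0, 0, 0]]
    - [[0, 0.2, 0], [0, 0, 0]]
    - [[0, 0, 0], [0, 0, 0]]

```text
time_s: 6.3
tcp_pos: [0.6444, -0.0937, 0.0239]
tool_rot: [[-0.987, -0.161, 0.0], [-0.161, 0.987, 0.001], [-0.0, 0.001, -1.0]]
contact_force: [-0.2, 0.5, 0.1]
width: 0.0002
```

```bash
cat > snap.py <<'E'
import sys
from cell import *
from h import *
k=sys.argv[1];s=sense()
for p in ([0.58444,0.06071,0.16087],[0.5897,0.0656,0.1536]): print((w2b(p,s["tcp_pos"])*1e3).round(1))
print(s["contact_force"].round(1),s["time_s"])
for n in sys.argv[2:]:
    c=read_camera(n);np.savez(n+k+".npz",**c);cv2.imwrite(f"pics/{n}{k}.png",c["img"][:,:,::-1])
E
python3 snap.py 2 wrist
```

```text
[  34.5 -162.1   23.9]
[  29.7 -165.8   23.9]
[-0.2  0.5  0.1] 6.3
```

View pics/wrist2.png

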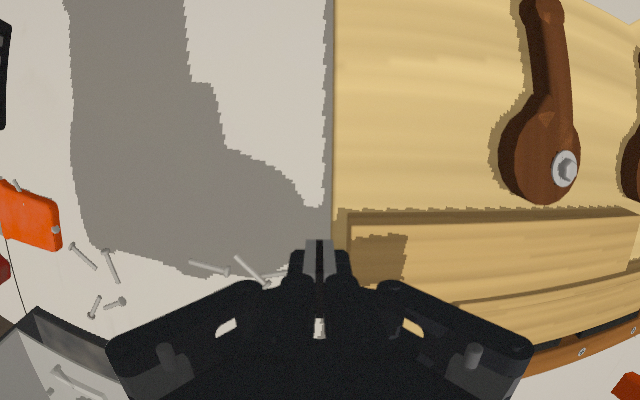

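servo_tool:
  targets:
    - [[0, 0.16, 0], [0, 0, 0]]
    - [[0, 0.16, 0], [0, 0, 0]]
    - [[0, 0.16, 0], [0, 0, 0]]
    - [[0, 0.16, 0], [0, 0, 0]]
    - [[0, 0.16, 0], [0, 0, 0]]
    - [[0, 0.16, 0], [0, 0, 0]]
    - [[0, 0.16, 0], [0, 0, 0]]
    - [[0, 0.16, 0], [0, 0, 0]]
    - [[0, 0.16, 0], [0, 0, 0]]
    - [[0, 0.16, 0], [0, 0, 0]]
    - [[0, 0.16, 0], [0, 0, 0]]
    - [[0, 0.16, 0], [0, 0, 0]]

```text
time_s: 7.55
tcp_pos: [0.6366, -0.0473, 0.0237]
tool_rot: [[-0.987, -0.16, -0.0], [-0.16, 0.987, -0.0], [0.0, 0.0, -1.0]]
contact_force: [-0.1, -0.3, -0.1]
width: -0.0002
```

```bash
python3 snap.py 3 wrist side
```

```text
[  34.2 -115.    23.7]
[  29.1 -118.8   23.7]
[-0.1 -0.3 -0.1] 7.55
```

View pics/wrist3.png

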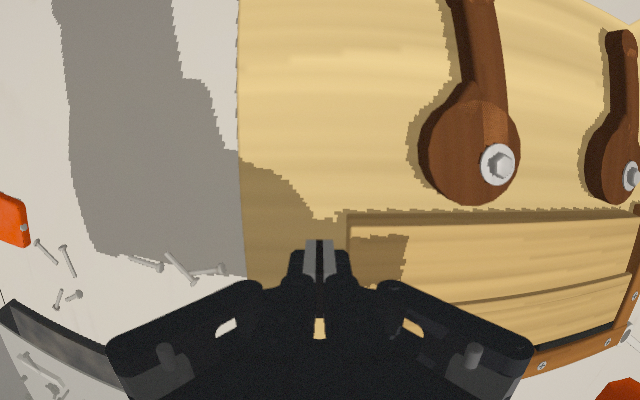

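servo_tool:
  targets:
    - [[0, 0.16, 0], [0, 0, 0]]
    - [[0, 0.16, 0], [0, 0, 0]]
    - [[0, 0.16, 0], [0, 0, 0]]
    - [[0, 0.08, 0], [0, 0, 0]]
    - [[0, 0, 0], [0, 0, 0]]

```text
time_s: 8.15
tcp_pos: [0.6344, -0.0331, 0.0238]
tool_rot: [[-0.987, -0.16, -0.0], [-0.16, 0.987, 0.0], [0.0, 0.0, -1.0]]
contact_force: [0.0, 0.3, -0.3]
width: 0.0001
```

servo_tool:
  targets:
    - [[0, 0.06, 0], [0, 0, 0]]
    - [[0, 0.06, 0], [0, 0, 0]]
    - [[0, 0, 0], [0, 0, 0]]

```text
time_s: 8.45
tcp_pos: [0.634, -0.032, 0.0238]
tool_rot: [[-0.987, -0.159, -0.0], [-0.159, 0.987, -0.001], [0.0, -0.001, -1.0]]
contact_force: [-0.4, -4.1, 0.6]
width: 0.0004
```

```bash
python3 snap.py 4 wrist side
```

```text
[ 34.  -99.5  23.8]
[  28.8 -103.3   23.8]
[-0.4 -4.1  0.6] 8.45
```

View pics/wrist4.png

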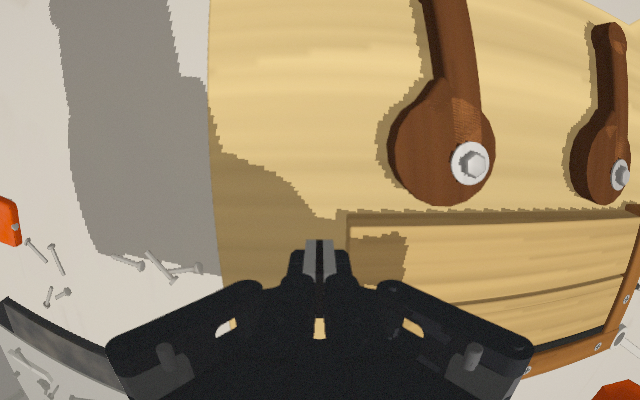

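servo_tool:
  targets:
    - [[0, 0.08, 0], [0, 0, 0]]
    - [[0, 0.08, 0], [0, 0, 0]]
    - [[0, 0, 0], [0, 0, 0]]
    - [[0, 0, 0], [0, 0, 0]]

```text
time_s: 8.95
tcp_pos: [0.6335, -0.0318, 0.0239]
tool_rot: [[-0.988, -0.156, 0.0], [-0.156, 0.988, -0.005], [0.0, -0.005, -1.0]]
contact_force: [1.4, -12.0, 0.4]
width: -0.0002
```

```bash
python3 snap.py 5 side; python3 - <<'E'
from h import *
c=load("side5.npz");crop(c,265,160,375,245,7,"pics/s5c.png")
E
```

```text
[ 33.6 -99.2  23.9]
[  28.4 -103.    23.9]
[  1.4 -12.    0.4] 8.95
```

View pics/s5c.png

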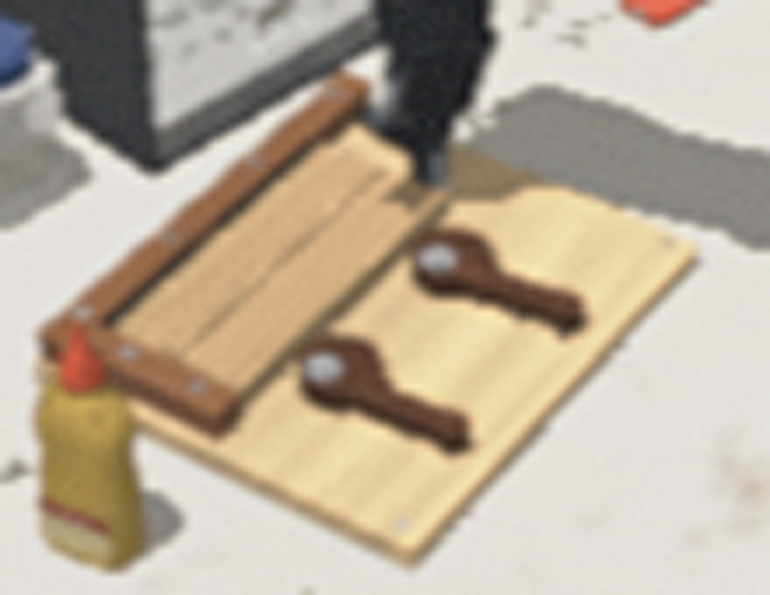

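servo_tool:
  targets:
    - [[0, -0.5, 0], [0, 0, 0]]
    - [[0, -0.5, 0], [0, 0, 0]]
    - [[0, 0, -0.6], [0, 0, 0]]
    - [[0, 0, -1], [0, 0, 0]]
    - [[0, 0, -1], [0, 0, 0]]
    - [[0.5, 0.9, 0], [0, 0, 0]]
    - [[0.5, 0.9, 0], [0, 0, 0]]
    - [[0.5, 0.9, 0], [0, 0, 0]]
    - [[0.5, 0.9, 0], [0, 0, 0]]
    - [[0.5, 0.9, 0], [0, 0, 0]]
    - [[0.5, 0.9, 0], [0, 0, 0]]
    - [[0.5, 0.9, 0], [0, 0, 0]]
    - [[0.5, 0.9, 0], [0, 0, 0]]
    - [[0.5, 0.9, 0], [0, 0, 0]]
    - [[0.5, 0.9, 0], [0, 0, 0]]
    - [[0.2, 0.4, 0], [0, 0, 0]]
    - [[0, 0, 0], [0, 0, 0]]
    - [[0, 0, 0], [0, 0, 0]]

```text
time_s: 10.8
tcp_pos: [0.4723, 0.1592, 0.0892]
tool_rot: [[-0.987, -0.159, 0.001], [-0.159, 0.987, -0.0], [-0.001, -0.0, -1.0]]
contact_force: [-0.3, -0.2, -0.4]
width: 0.0003
```

```bash
python3 snap.py 6 wrist
```

```text
[-94.9 115.1  89.2]
[-101.7  110.4   89.2]
[-0.3 -0.2 -0.4] 10.8
```

View pics/wrist6.png

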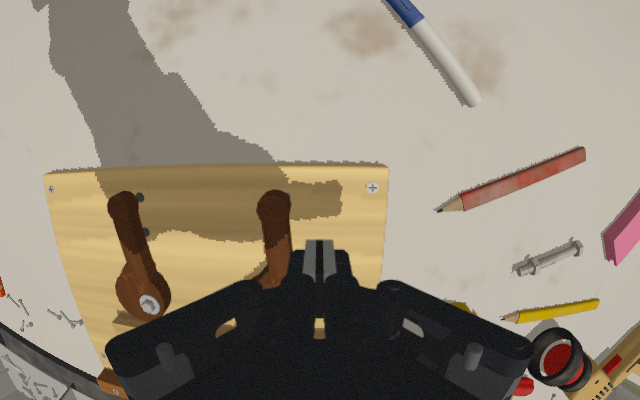

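```bash
python3 - <<'E'
from h import *
c=load("wrist6.npz");t=np.array([0.4723,0.1592,.0892]);a=0.1595
print(fproj(c,t),fproj(c,[t[0],t[1],.0365]))
for q,z in [((274,190),.0365),((290,207),.0365),((258,207),.0365),((292,250),.0365),((388,166),.018),((45,174),.018),((149,304),.04)]:
    w=fonz(c,*q,z);print(q,(w2b([t[0],t[1],a],w)*1e3).round(1))
E
```

```text
[319.20406229 255.26442953] [319.25468274 220.42355528]
(274, 190) [-20.9 -29.6  36.5]
(290, 207) [ -9.3 -19.3  36.5]
(258, 207) [ -9.3 -40.9  36.5]
(292, 250) [ 21.9 -18.9  36.5]
(388, 166) [-34.   48.6  18. ]
(45, 174) [ -34.8 -263.7   18. ]
(149, 304) [  76.2 -143.5   40. ]
```

```bash
cat > path.py <<'E'
import numpy as np
def path(start,piv,t0,t1,n,r,bonus=0):
    prev=np.array(start,float);out=[]
    for th in np.linspace(t0,t1,n):
        d=np.array([-np.cos(th),-np.sin(th)]);nn=np.array([-np.sin(th),np.cos(th)])
        q=np.array(piv)+r*d+nn*(9+11*np.sin(th)+7*np.cos(th)-bonus)
        s=(q-prev)/25;prev=q;out.append([[round(-s[0],2),round(s[1],2),0],[0,0,0]])
    print(out,prev)
E
python3 - <<'E'
from path import path
path((-99.5,110),(-22,85),0,1.0,16,77)
path((-99.5,110),(-22,85),0,1.571,22,77)
E
```

```text
[[[np.float64(-0.02), np.float64(-0.36), 0], [0, 0, 0]], [[np.float64(0.04), np.float64(-0.18), 0], [0, 0, 0]], [[np.float64(0.03), np.float64(-0.18), 0], [0, 0, 0]], [[np.float64(0.02), np.float64(-0.18), 0], [0, 0, 0]], [[np.float64(0.01), np.float64(-0.19), 0], [0, 0, 0]], [[np.float64(-0.01), np.float64(-0.19), 0], [0, 0, 0]], [[np.float64(-0.02), np.float64(-0.19), 0], [0, 0, 0]], [[np.float64(-0.03), np.float64(-0.19), 0], [0, 0, 0]], [[np.float64(-0.04), np.float64(-0.19), 0], [0, 0, 0]], [[np.float64(-0.06), np.float64(-0.19), 0], [0, 0, 0]], [[np.float64(-0.07), np.float64(-0.19), 0], [0, 0, 0]], [[np.float64(-0.08), np.float64(-0.19), 0], [0, 0, 0]], [[np.float64(-0.1), np.float64(-0.18), 0], [0, 0, 0]], [[np.float64(-0.11), np.float64(-0.18), 0], [0, 0, 0]], [[np.float64(-0.12), np.float64(-0.17), 0], [0, 0, 0]], [[np.float64(-0.13), np.float64(-0.16), 0], [0, 0, 0]]] [-82.14786501  32.11407684]
[[[np.float64(-0.02), np.float64(-0.36), 0], [0, 0, 0]], [[np.float64(0.04), np.float64(-0.2), 0], [0, 0, 0]], [[np.float64(0.03), np.float64(-0.2), 0], [0, 0, 0]], [[np.float64(0.
[... 370 characters left out ...]
]], [[np.float64(-0.09), np.float64(-0.21), 0], [0, 0, 0]], [[np.float64(-0.11), np.float64(-0.2), 0], [0, 0, 0]], [[np.float64(-0.13), np.float64(-0.2), 0], [0, 0, 0]], [[np.float64(-0.14), np.float64(-0.19), 0], [0, 0, 0]], [[np.float64(-0.16), np.float64(-0.18), 0], [0, 0, 0]], [[np.float64(-0.18), np.float64(-0.17), 0], [0, 0, 0]], [[np.float64(-0.19), np.float64(-0.15), 0], [0, 0, 0]], [[np.float64(-0.2), np.float64(-0.14), 0], [0, 0, 0]], [[np.float64(-0.22), np.float64(-0.12), 0], [0, 0, 0]], [[np.float64(-0.23), np.float64(-0.11), 0], [0, 0, 0]], [[np.float64(-0.24), np.float64(-0.09), 0], [0, 0, 0]], [[np.float64(-0.25), np.float64(-0.07), 0], [0, 0, 0]]] [-41.98289081   7.99592842]
```

servo_tool:
  targets:
    - [[0, 0, 0.8], [0, 0, 0]]
    - [[0, 0, 0.8], [0, 0, 0]]
    - [[0, 0, 0.7], [0, 0, 0]]
    - [[0, 0, 0.3], [0, 0, 0]]
    - [[0, 0, 0], [0, 0, 0]]

```text
time_s: 11.35
tcp_pos: [0.4715, 0.1586, 0.0229]
tool_rot: [[-0.987, -0.158, -0.002], [-0.158, 0.987, -0.001], [0.002, -0.001, -1.0]]
contact_force: [-1.1, -0.7, 0.2]
width: -0.0004
```

servo_tool:
  targets:
    - [[0, -0.36, 0], [0, 0, 0]]
    - [[0.04, -0.18, 0], [0, 0, 0]]
    - [[0.03, -0.18, 0], [0, 0, 0]]
    - [[0.02, -0.18, 0], [0, 0, 0]]
    - [[0.01, -0.19, 0], [0, 0, 0]]
    - [[-0.01, -0.19, 0], [0, 0, 0]]
    - [[-0.02, -0.19, 0], [0, 0, 0]]
    - [[-0.03, -0.19, 0], [0, 0, 0]]
    - [[-0.04, -0.19, 0], [0, 0, 0]]
    - [[-0.06, -0.19, 0], [0, 0, 0]]
    - [[-0.07, -0.19, 0], [0, 0, 0]]
    - [[-0.08, -0.19, 0], [0, 0, 0]]
    - [[-0.1, -0.18, 0], [0, 0, 0]]
    - [[-0.11, -0.18, 0], [0, 0, 0]]
    - [[-0.12, -0.17, 0], [0, 0, 0]]
    - [[-0.13, -0.16, 0], [0, 0, 0]]
    - [[0, 0, 0], [0, 0, 0]]

```text
time_s: 13.05
tcp_pos: [0.501, 0.0848, 0.0238]
tool_rot: [[-0.987, -0.159, 0.0], [-0.159, 0.987, -0.0], [-0.0, -0.0, -1.0]]
contact_force: [0.3, 0.3, 0.4]
width: 0.0001
```

```bash
python3 snap.py 7 wrist side;python3 - <<'E'
from h import *
c=load("side7.npz");crop(c,265,160,375,245,7,"pics/s7c.png")
E
```

```text
[-78.5  37.1  23.8]
[-84.7  32.5  23.8]
[0.3 0.3 0.4] 13.05
```

View pics/wrist7.png

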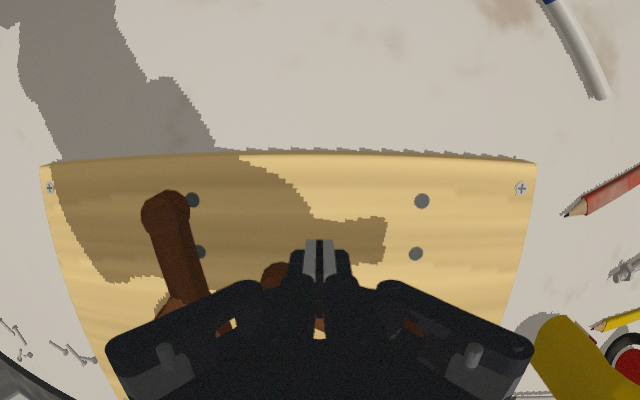

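View pics/s7c.png

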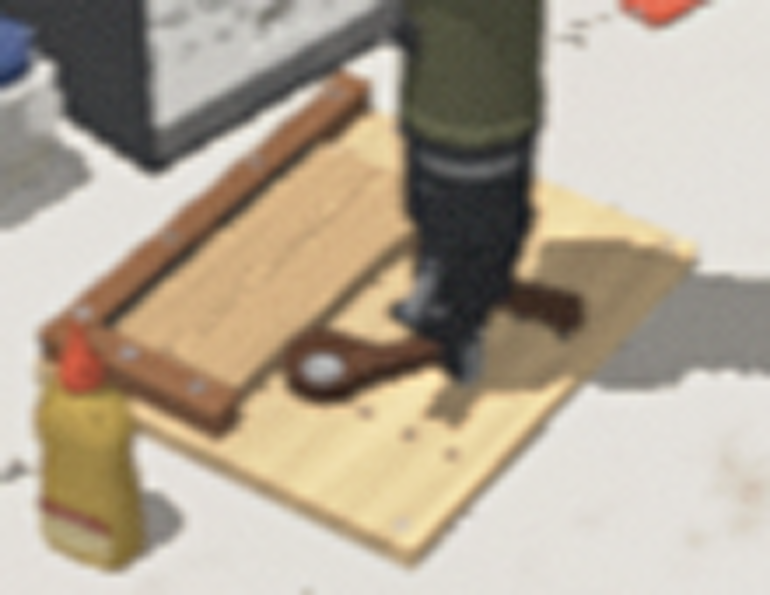

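servo_tool:
  targets:
    - [[-0.14, -0.19, 0], [0, 0, 0]]
    - [[-0.16, -0.18, 0], [0, 0, 0]]
    - [[-0.18, -0.17, 0], [0, 0, 0]]
    - [[-0.19, -0.15, 0], [0, 0, 0]]
    - [[-0.2, -0.14, 0], [0, 0, 0]]
    - [[-0.22, -0.12, 0], [0, 0, 0]]
    - [[-0.23, -0.11, 0], [0, 0, 0]]
    - [[-0.24, -0.09, 0], [0, 0, 0]]
    - [[0, 0, 0], [0, 0, 0]]

```text
time_s: 14.05
tcp_pos: [0.542, 0.0638, 0.0229]
tool_rot: [[-0.987, -0.161, -0.004], [-0.161, 0.987, 0.0], [0.004, 0.001, -1.0]]
contact_force: [-3.9, 1.9, -0.5]
width: -0.0001
```

servo_tool:
  targets:
    - [[-0.12, 0, 0], [0, 0, 0]]
    - [[-0.12, 0, 0], [0, 0, 0]]
    - [[0, 0, 0], [0, 0, 0]]

```text
time_s: 14.35
tcp_pos: [0.5447, 0.0637, 0.0227]
tool_rot: [[-0.987, -0.16, -0.01], [-0.16, 0.987, -0.001], [0.01, 0.0, -1.0]]
contact_force: [-13.0, 1.8, 5.8]
width: -0.0003
```

```bash
python3 snap.py 8 wrist side;python3 - <<'E'
from h import *
c=load("side8.npz");crop(c,265,160,375,245,7,"pics/s8c.png")
E
```

```text
[-38.7   9.3  22.7]
[-44.7   5.   22.7]
[-13.    1.8   5.8] 14.35
```

View pics/s8c.png

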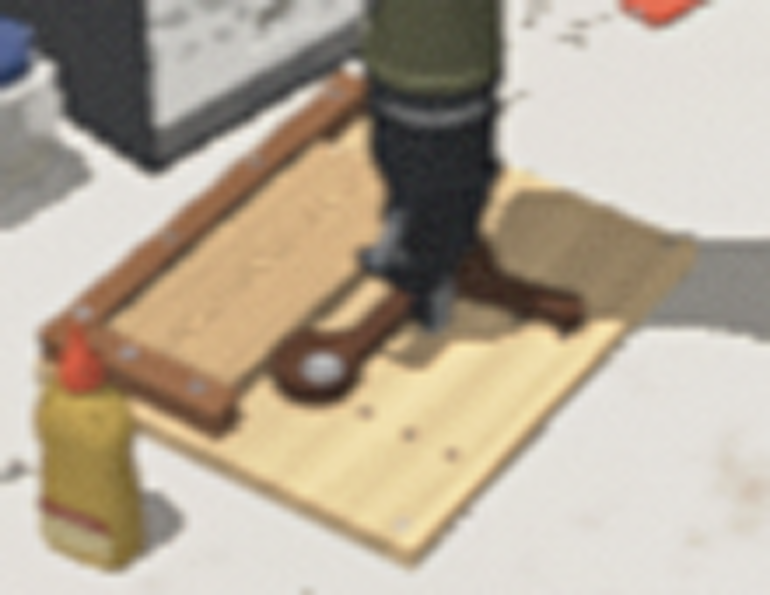

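servo_tool:
  targets:
    - [[-0.12, 0, 0], [0, 0, 0]]
    - [[0, 0, 0], [0, 0, 0]]
    - [[0, 0, 0], [0, 0, 0]]

```text
time_s: 14.75
tcp_pos: [0.545, 0.0637, 0.0225]
tool_rot: [[-0.987, -0.16, -0.015], [-0.16, 0.987, -0.002], [0.015, 0.0, -1.0]]
contact_force: [-19.2, 0.4, 9.9]
width: -0.0
```

servo_tool:
  targets:
    - [[0.4, 0, 0], [0, 0, 0]]
    - [[0.6, 0, 0], [0, 0, 0]]
    - [[0.6, 0, 0], [0, 0, 0]]
    - [[0.6, -0.2, 0], [0, 0, 0]]
    - [[0.4, -0.3, 0], [0, 0, 0]]
    - [[0, 0, 0], [0, 0, 0]]
    - [[0, 0, 0], [0, 0, 0]]

```text
time_s: 15.45
tcp_pos: [0.4914, 0.0417, 0.024]
tool_rot: [[-0.987, -0.159, 0.002], [-0.159, 0.987, 0.0], [-0.002, -0.0, -1.0]]
contact_force: [1.1, 0.4, -0.3]
width: -0.0001
```

```bash
python3 snap.py 9 wrist side;python3 - <<'E'
from h import *
c=load("side9.npz");crop(c,265,160,375,245,7,"pics/s9c.png")
E
```

```text
[-94.9  -3.8  24. ]
[-100.8   -8.6   24. ]
[ 1.1  0.4 -0.3] 15.45
```

View pics/s9c.png

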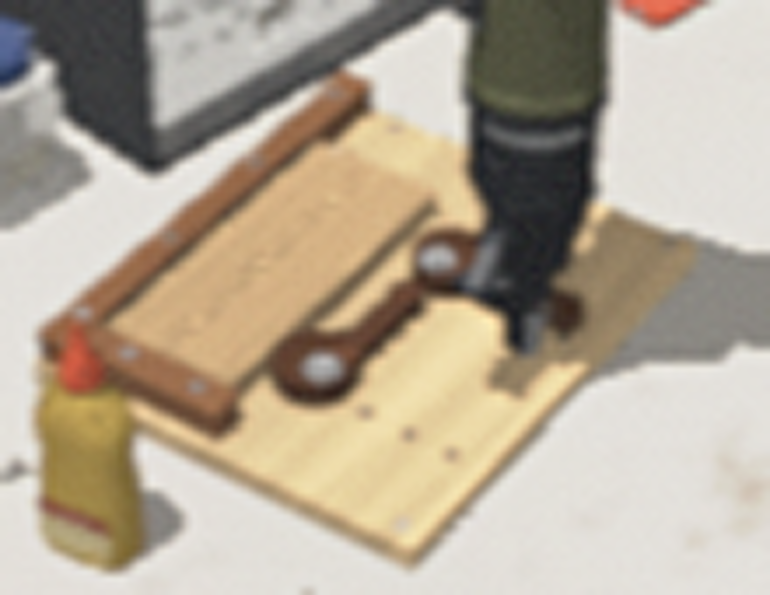

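View pics/wrist9.png

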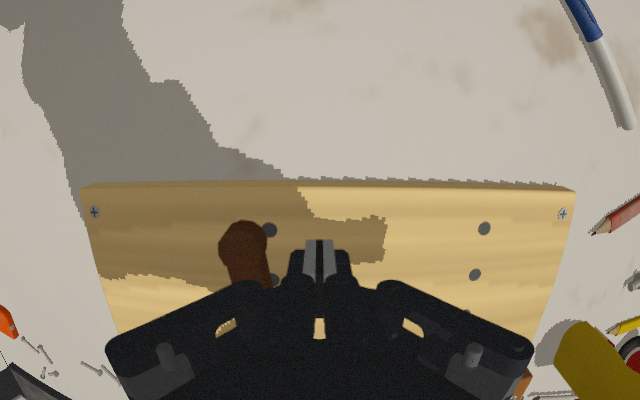

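servo_tool:
  targets:
    - [[0, -0.4, 0], [0, 0, 0]]
    - [[0.04, -0.18, 0], [0, 0, 0]]
    - [[0.03, -0.18, 0], [0, 0, 0]]
    - [[0.02, -0.18, 0], [0, 0, 0]]
    - [[0.01, -0.19, 0], [0, 0, 0]]
    - [[-0.01, -0.19, 0], [0, 0, 0]]
    - [[-0.02, -0.19, 0], [0, 0, 0]]
    - [[-0.03, -0.19, 0], [0, 0, 0]]
    - [[-0.04, -0.19, 0], [0, 0, 0]]
    - [[-0.06, -0.19, 0], [0, 0, 0]]
    - [[-0.07, -0.19, 0], [0, 0, 0]]
    - [[-0.08, -0.19, 0], [0, 0, 0]]
    - [[-0.1, -0.18, 0], [0, 0, 0]]
    - [[-0.11, -0.18, 0], [0, 0, 0]]
    - [[-0.12, -0.17, 0], [0, 0, 0]]
    - [[-0.13, -0.16, 0], [0, 0, 0]]
    - [[0, 0, 0], [0, 0, 0]]

```text
time_s: 17.25
tcp_pos: [0.52, -0.0337, 0.0238]
tool_rot: [[-0.987, -0.159, 0.0], [-0.159, 0.987, -0.0], [-0.0, -0.0, -1.0]]
contact_force: [-0.6, 0.7, 0.4]
width: -0.0005
```

servo_tool:
  targets:
    - [[-0.14, -0.19, 0], [0, 0, 0]]
    - [[-0.16, -0.18, 0], [0, 0, 0]]
    - [[-0.18, -0.17, 0], [0, 0, 0]]
    - [[-0.19, -0.15, 0], [0, 0, 0]]
    - [[-0.2, -0.14, 0], [0, 0, 0]]
    - [[-0.22, -0.12, 0], [0, 0, 0]]
    - [[-0.23, -0.11, 0], [0, 0, 0]]
    - [[-0.24, -0.09, 0], [0, 0, 0]]
    - [[0, 0, 0], [0, 0, 0]]

```text
time_s: 18.15
tcp_pos: [0.5627, -0.0551, 0.0235]
tool_rot: [[-0.987, -0.16, -0.001], [-0.16, 0.987, 0.0], [0.001, 0.0, -1.0]]
contact_force: [-0.3, -0.5, -0.6]
width: 0.0
```

servo_tool:
  targets:
    - [[-0.12, 0, 0], [0, 0, 0]]
    - [[-0.12, 0, 0], [0, 0, 0]]
    - [[0, 0, 0], [0, 0, 0]]

```text
time_s: 18.45
tcp_pos: [0.5633, -0.0552, 0.023]
tool_rot: [[-0.987, -0.159, -0.01], [-0.159, 0.987, -0.001], [0.01, 0.0, -1.0]]
contact_force: [-13.9, -0.6, 7.1]
width: 0.0003
```

servo_tool:
  targets:
    - [[-0.12, 0, 0], [0, 0, 0]]
    - [[0, 0, 0], [0, 0, 0]]
    - [[0, 0, 0], [0, 0, 0]]

```text
time_s: 18.75
tcp_pos: [0.5635, -0.0553, 0.0228]
tool_rot: [[-0.987, -0.158, -0.015], [-0.158, 0.987, -0.002], [0.015, 0.0, -1.0]]
contact_force: [-18.5, -2.9, 12.0]
width: 0.0001
```

```bash
python3 snap.py 10 side;python3 - <<'E'
from h import *
c=load("side10.npz");crop(c,265,160,375,245,7,"pics/s10c.png")
E
```

```text
[ -39.2 -111.1   22.8]
[ -44.4 -115.4   22.8]
[-18.5  -2.9  12. ] 18.75
```

View pics/s10c.png

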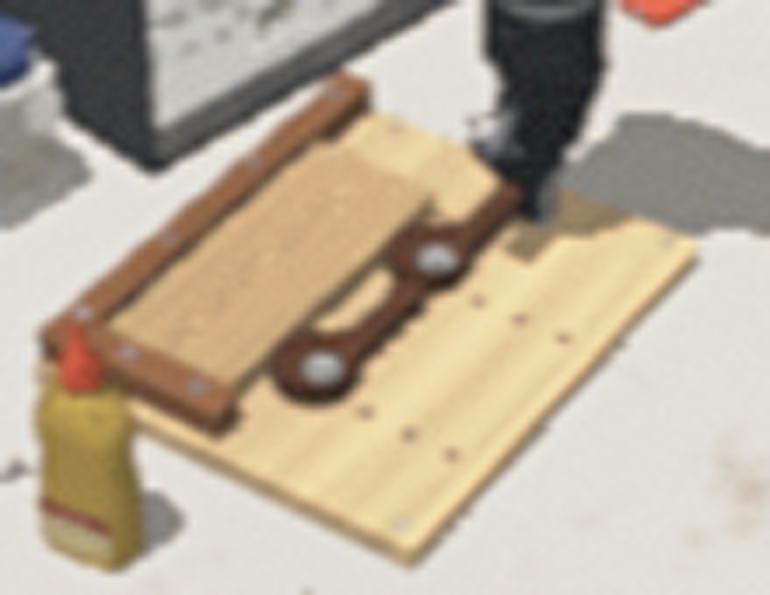

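servo_tool:
  targets:
    - [[0.4, 0, 0], [0, 0, 0]]
    - [[0.6, 0, 0], [0, 0, 0]]
    - [[0.6, 0, 0], [0, 0, 0]]
    - [[0, 0, -0.5], [0, 0, 0]]
    - [[0, 0, -1], [0, 0, 0]]
    - [[0, 0, -1], [0, 0, 0]]
    - [[0, 0, -1], [0, 0, 0]]
    - [[-0.8, -0.4, -1], [0, 0, 0]]
    - [[-0.8, -0.4, -1], [0, 0, 0]]
    - [[-0.8, -0.4, -1], [0, 0, 0]]
    - [[-0.8, -0.4, -1], [0, 0, 0]]
    - [[-0.8, -0.4, -1], [0, 0, 0]]
    - [[-0.8, -0.4, 0], [0, 0, 0]]
    - [[0, 0, 0], [0, 0, 0]]
    - [[0, 0, 0], [0, 0, 0]]

```text
time_s: 20.3
tcp_pos: [0.6604, -0.0999, 0.2368]
tool_rot: [[-0.987, -0.16, 0.001], [-0.16, 0.987, 0.0], [-0.001, 0.0, -1.0]]
contact_force: [-0.5, 0.5, 0.2]
width: 0.0001
```

```bash
python3 snap.py 11 wrist side scene;python3 - <<'E'
from h import *
c=load("side11.npz");crop(c,265,160,375,245,7,"pics/s11c.png")
c=load("wrist11.npz");crop(c,325,30,575,265,3.2,"pics/w11c.png")
E
```

```text
[  49.2 -170.7  236.8]
[  44.5 -174.3  236.8]
[-0.5  0.5  0.2] 20.3
```

View pics/w11c.png

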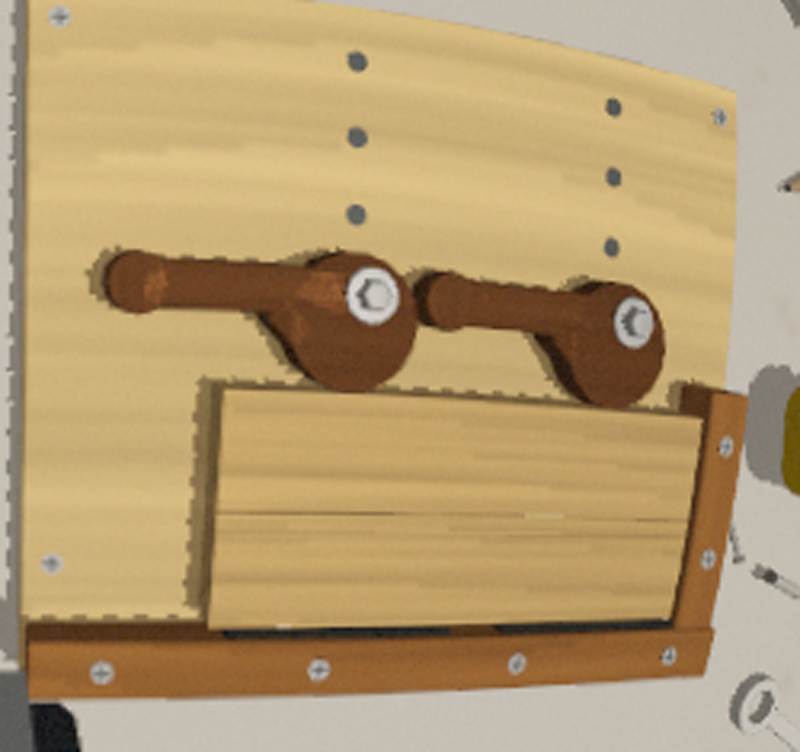

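View pics/s11c.png

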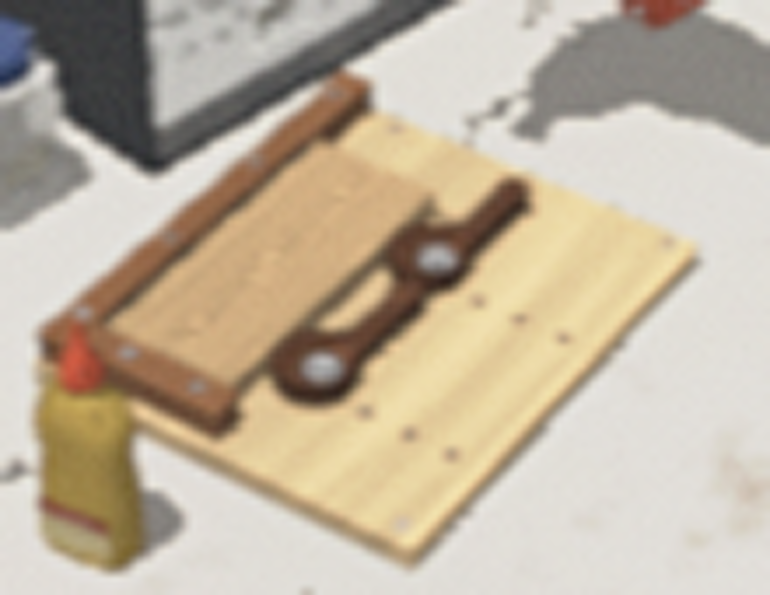

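View pics/wrist11.png

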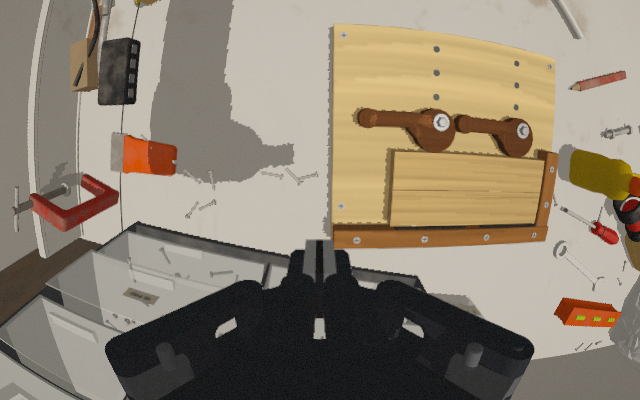

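```bash
python3 - <<'E'
from h import *
c=load("wrist11.npz");p=[0.5897,0.0656,0.1536]
for n,q,z in [("tipR",(105,278),.0365),("pivR",(375,296),.0375),("tipL",(416,297),.0365),("pivL",(636,323),.0375),("cornA",(736,92),.018),("Ttail",(222,390),.038),("Tstop",(701,419),.038),("joint tail",(216,513),.038),("joint stop",(688,521),.038),("Gtail",(208,628),.038),("Gstop",(672,620),.038)]:
    w=fonz(c,q[0]/3.2+325,q[1]/3.2+30,z);print(n,(w2b(p,w)*1e3).round(1))
E
```

```text
tipR [ -22.9 -132.5   36.5]
pivR [-21.7 -33.5  37.5]
tipL [-22.6 -16.4  36.5]
pivL [-21.9  86.6  37.5]
cornA [-133.8  159.1   18. ]
Ttail [ 14.9 -90.   38. ]
Tstop [ 14.6 128.7  38. ]
joint tail [ 59.6 -89.5  38. ]
joint stop [ 59.1 129.7  38. ]
Gtail [103.9 -89.2  38. ]
Gstop [104.3 131.3  38. ]
```

All measurements agree: both levers are parallel to the board's y axis, the slat ends are at y = -90 and +130, and the joint is closed. I'm handing in now.

```bash
python3 -c "
from cell import *
print(finish_job())"
```

```text
the job is handed in; nothing more can be done
None
```

I closed up the edge joint and handed the job in at about 20 s of the 70 s allowed; the system reports no verdict.

- **Slat:** I pushed the tongued slat by its tail until it stopped against the end stop. The force rose to 12 N with almost no further movement. Both levers were still open at that point.
- **Levers:** I swung the left lever and then the right one until each stopped hard, at about 19 N along the push. Then I lifted the arm clear.

**Final wrist-camera check (good to about 2 mm):**
- Both levers lie along the board's -y, within about 1° of a full quarter turn.
- The slats' ends are at about y = -90 and +130 mm, flush with each other and at the stop.
- The joint line is closed along its whole length.
- Both slats are about 4 to 5 mm towards the fence, so the rubber strips are compressed.
- In the last pictures the glue bottle looks where it was. I did not measure the tape measure or the scraper, but the arm did not work near them.

**Not confirmed:** The scene and wrist cameras disagreed on the board's position by about 5 mm. The wrist fit matched the lever contacts better, so I used it for the final check. I could not measure the force between the two slats directly.

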